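Re-hang the vent stay of a damp box

TASK

The vent flap of the plywood damp box rattles because its stay bar hangs on the pin by the wide slot. Lift the stay off the pin by its knob, swing the flap further open and drop the middle one of the stay's three round holes over the pin, so that the bar lies fully down and level, then let go. Be gentle: never press or drag the bar on the pin with more than about 2 kg (20 N), and leave the things on and round the box where they are.

Things in the scene. Friction and masses are not known exactly. Their poses are not given: they have to be found in the camera images.
- damp_box: Plywood box fixed on the bench, 260 mm deep (x) x 320 mm wide (y) x 120 mm high. Origin: centre of its underside; z up, -x is its front, with the vent opening and the flap. Its position and yaw vary.
- pin_mark (a point): Where the pin ought to stand on the box roof: box frame (-70, -20) mm, at the height of the underside of the seated bar (125 mm over the bench). The real pin is upright, 8 mm thick, tapering over its top 3 mm to a flat 6 mm across, top 11.5 mm above this point. Screwed on by hand, its centre lies up to 10 mm off the mark in the box's x and 8 mm in its y: find it by feel or sight.
- flap (a joint): Opening of the vent flap, rad: 0 shut, about 0.1 at the start, about 0.6 with the middle hole on the pin, stop at 1.1. Flap 12 x 196 x 86 mm, upright hinge axis at box frame (-140, +120) mm; shut it runs from there to box -y, and it opens to box -x. Its hinge rubs (0.08 N m): it stays where it is left.
- stay: Flat bar 44 x 5 x 226 mm, 0.16 kg. Origin: underside of the bar over the swivel on top of the flap, 140 mm along the flap from its hinge axis. Swivels freely about the upright there; lifts about a level hinge through the origin, falls by its weight to a stop (level). x to the knob, z up. Along x: slot 46 x 32 mm centred at 82 mm (now on the pin), round 11 mm holes at 122, 150, 178, knob at 215.
- stay_hole (a point): Centre of the middle round hole (11 mm across) at the underside of the bar, stay frame (150, 0, 0) mm. Axes as stay.
- stay_knob (a point): Centre of the upright round wooden knob on the free end of the stay: 22 mm across, 34 mm high, standing on the bar; stay frame (215, 0, 22) mm, so its top is 17 mm above this point and the bar's upper face 17 mm below. Free all round. Axes as stay.
- tape_roll: Roll of masking tape, 100 mm across, 24 mm high, loose on the box roof. Leave alone. Origin: centre of its underside.
- rib_wood: Flat wooden throwing rib, 55 x 110 x 6 mm, loose on the box roof. Leave alone. Origin: centre of its underside.
- tub_ochre: Lidded tub 67 mm across, 62 mm high, loose on the bench to the right. Leave alone. Origin: centre of its underside.
- bench_tub_2: Lidded tub 73 mm across, 62 mm high, loose on the bench to the right. Leave alone. Origin: centre of its underside.

How it is judged (in metres and radians):
On the way:
1. the stay is lifted off the pin (angle between stay's own z axis and vertical above 0.09 rad), for 0.1 s.
At the end, for the whole second after the job is handed in: The pin stands in the middle round hole (the hole's centre within 14.5 mm of the pin's mark, which only the pin in this hole allows), the stay lies down level (within 0.025 rad), the flap is at rest and the stay is let go (horizontal distance between stay_hole and pin_mark below 0.0145 m and angle between stay's own z axis and vertical below 0.025 rad and velocity of joint flap between -0.05 and 0.05 rad/s and contact force between the fingers and stay below 0.1 N); the robot touches nothing.
It fails at once if the stay presses or drags on the pin with more than 20 N (contact force between stay and pin_plate_c0 above 20 N or contact force between stay and pin_plate_c1 above 20 N).
It fails at once if a bystander is moved more than 25 mm (distance of any of tape_roll, rib_wood, tub_ochre, bench_tub_2 from where it was at the start of the episode above 0.025 m).
It also fails if it takes over 58 s, if anything falls off the work surface, if the arm or the gripper's body presses on something with over 40 N, if the wrist force passes 120 N, or if a joint passes its speed limit or range.

ROBOT

A 6-joint arm with a two-finger parallel gripper is mounted at the origin on a cart in front of the work surface, level with it; the furniture and walls round the work are solid. World frame = base frame: x ahead of the robot, y to its left, z up, the work surface at z = 0. Lengths are in m, angles in degrees, forces in N, time in s.
With the tool pointing down it reaches from about 0.375 to 0.925 m from the base axis. Payload 5.7 kg.
Tool frame: the origin (TCP) lies at the very end of the fingers, on their centre line; the grasp point (between the pads) lies 19 mm behind it (env.grasp_offset is the distance from the TCP to the grasp point, in m); z points along the fingers, y is the direction in which the jaws open and shut (so a half turn about z gives the same grasp; the last joint's range is limited). The gripper opens to 88 mm and grips with 3 to 60 N. Pads are 20 mm wide; open, the fingers measure 115 mm over their backs; the gripper's body (75 mm by 178 mm) begins 61 mm behind the grasp point.
Start: joints at [62.905, 20.558, 86.54, -0, 72.909, -6.595], TCP at [0.21, 0.562, 0.223] pointing down, gripper open.
Joint ranges: [-170.27, 170.27], [-57.76, 135], [12.27, 136.19], [-55.21, 235.2], [11.17, 155.16], [-170.74, 170.74]. Speed limits (degrees/s): [136.94, 136.94, 180, 180, 180, 180].

INTERFACE

Orientations are given as a 3x3 rotation matrix whose columns are the frame's x, y, z axes.
In Python, from workcell import status, viewer, env gives the robot as it stands.
- The arm moves only by the shell command python3 -m handwheel 'ROWS' [FORCE]. ROWS is JSON, one flat list of numbers, 7 for each row, row after row: the shift along the tool's x, y, z in units of 0.3 m (1.0 is 0.3 m), then the turn, a rotation vector about the tool's x, y, z in units of pi rad (1.0 is pi rad), then the opening, from 0 (shut) to 1 (fully open). In form: [dx, dy, dz, rx, ry, rz, grip, dx, dy, dz, rx, ry, rz, grip, ...]. A call has 1 to 8 rows; each row is the pose to reach, as a shift and turn from the pose measured when the call began, along the tool's axes at that moment, turning the shorter way round; what a row does not reach only later rows make up. A row lasts 1/8 s, in which the tool goes at most 62.5 mm and 10.7 degrees, less where a joint would pass 70% of its speed; a pose out of reach is approached as far as the arm can. A call with a number of a shift or a turn outside -1 to 1 is refused whole. A call with a gripper value outside its range is refused whole. The fingers move at their own pace and stop on an object; FORCE is the grip in N (left out, the last holds). Time passes only in rows, so rows that repeat a pose let the fingers close. It gives the time, the measured TCP pose, the force and the opening at its end, in the units of the state.
- status.observe(): the state, without advancing time (a new reading comes with each control period).
- viewer.snapshot(name): name is "scene" or "top"; returns a dict with "image" (420x560x3 uint8, red, green, blue), "fx", "fy", "cx", "cy" (pixels), "R" (3x3) and "t" (3): a world point X has camera coordinates R X + t. Camera axes: x right, y down, z forward; pixel columns grow to the right and rows downward; lengths in m; the calibration is good to about 2 mm. A picture is of the moment at which its call begins. There is no depth.
- env.close_job(): hands the job in, once; it reports no verdict.
The state is a dict: "t": time; "joint_pos": joint angles; "joint_vel": joint speeds; "joint_torque": joint torques, N m; "ee_pos": TCP position; "tcp_rot": TCP orientation; "contact_force": force on the tool from outside, world axes, zero at the start; "torque": the same for the moment, N m; "opening": finger opening in m.
Only numpy, scipy, OpenCV 4.12 (cv2) and the standard library are available. Lean on these libraries where they do the work, as an engineer would, in place of code of your own. Each camera call takes 0.05 s, during which the arm holds its last target.

## Working session

There is one attempt and no reset: what is moved stays moved. The work goes in short steps, Python scripts to look and compute and a shell command to move; the robot and the scene stay as the last step left them, time stands still between calls to the robot, and variables do not carry over. Pictures are saved under pics/ and viewed, and the job is handed in when it is done.

```bash
mkdir -p pics; ls
python3 - <<'E'
from workcell import status, viewer, env
import cv2
for n in ("scene","top"):
    d=viewer.snapshot(n); cv2.imwrite(f"pics/{n}0.png",d["image"][:,:,::-1])
    print(n,d["fx"],d["fy"],d["cx"],d["cy"],d["R"],d["t"])
s=status.observe(); print(s)
E
```

```text
pics
scene 390.3950713947834 390.3950713947834 279.98150415909043 211.54839948320566 [[ 0.45332926 -0.89124941 -0.01292549]
 [-0.50842535 -0.24664274 -0.82502789]
 [ 0.73211765  0.38058093 -0.56494416]] [-0.32020991  0.35266053  0.81181068]
top 381.6267882596288 381.6267882596288 283.88598018182466 212.60687939585662 [[ 0.01950649 -0.99912598  0.03697   ]
 [-0.99665238 -0.02236793 -0.07863659]
 [ 0.0793948  -0.03531231 -0.9962176 ]] [-0.10543739  0.54231641  0.95741634]
{'t': 0.1, 'joint_pos': array([ 6.29057247e+01,  2.05939060e+01,  8.65917456e+01, -5.35829455e-04,
        7.29098497e+01, -6.59440624e+00]), 'joint_vel': array([ 0.02310918, -0.23079397, -0.20355572,  0.00188984, -0.00376177,
       -0.03248946]), 'joint_torque': array([-3.27219950e-04, -5.16364610e+01, -2.71403396e+01,  6.76871999e-02,
        2.76510516e-02, -5.65258279e-05]), 'ee_pos': array([0.20984415, 0.56144197, 0.22189956]), 'tcp_rot': array([[-9.36673886e-01,  3.50202037e-01, -7.51200320e-04],
       [ 3.50202795e-01,  9.36672722e-01, -1.48796246e-03],
       [ 1.82541364e-04, -1.65680803e-03, -9.99998611e-01]]), 'contact_force': array([0.6003294 , 0.14347291, 0.13699163]), 'torque': array([ 0.03211383,  0.00232218, -0.01308386]), 'opening': 0.0878368336337967}
```

View pics/scene0.png

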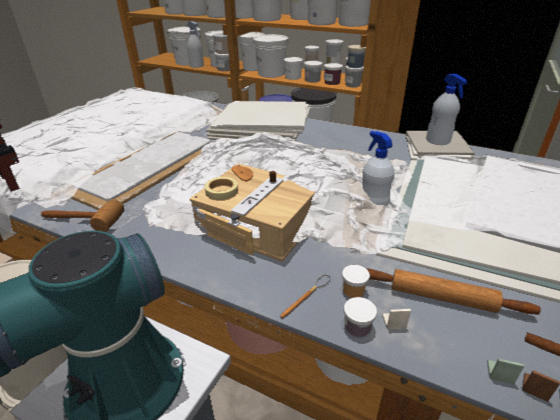

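View pics/top0.png

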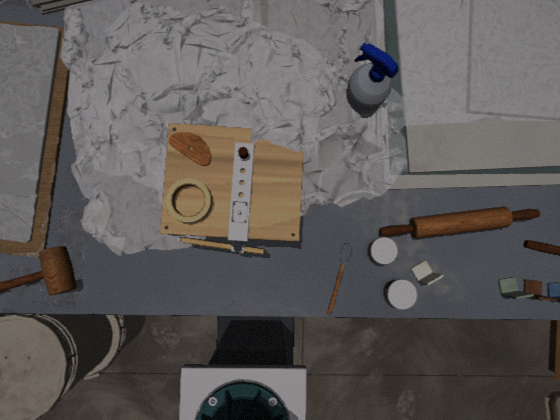

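The top view shows the box (corners ~(168,123) to (300,241)), the stay running up from the flap (238,240) to the knob (244,153), the tape roll at (189,200) and the rib at (190,148). I'll enlarge both views.

Run:
```python
import cv2
a=cv2.imread("pics/top0.png")[115:265,150:310]; cv2.imwrite("pics/top0c.png",cv2.resize(a,None,fx=4,fy=4,interpolation=cv2.INTER_CUBIC)[:, :])
a=cv2.imread("pics/scene0.png")[155:265,180:320]; cv2.imwrite("pics/scene0c.png",cv2.resize(a,None,fx=5,fy=5,interpolation=cv2.INTER_CUBIC))
```

```text
(no output)
```

View pics/top0c.png

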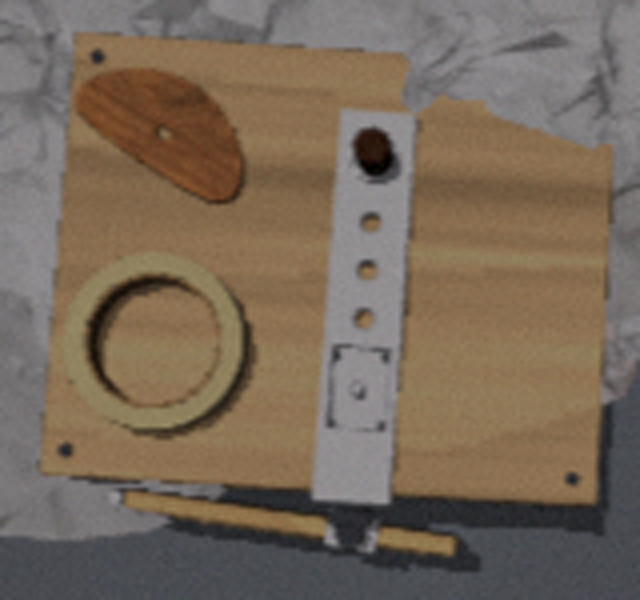

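View pics/scene0c.png

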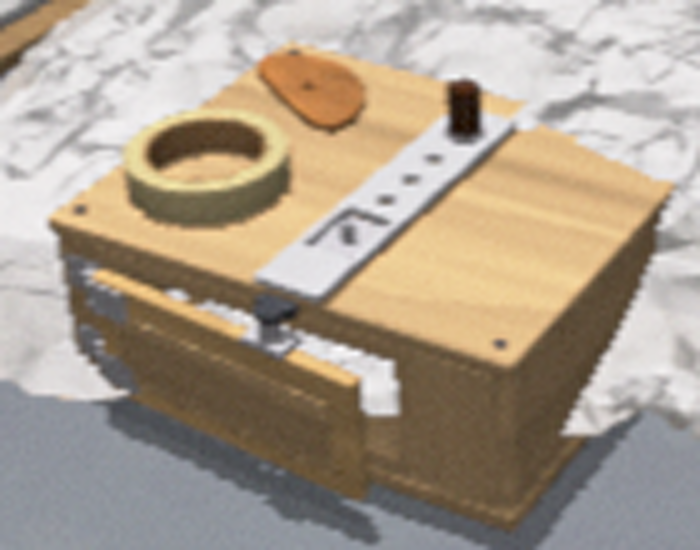

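The top view enlarged shows the knob top near (373,143), holes at (371,222), (367,269) and (363,318), and the pin at (358,388) in the slot. The scene crop shows the knob top at (464,90) and the pin near (350,230). Next I'll fit the box and triangulate.

```bash
cat > h.py <<'E'
import numpy as np, cv2
from scipy.optimize import least_squares
C={}
C["scene"]=(390.3950713947834,279.98150415909043,211.54839948320566,np.array([[0.45332926,-0.89124941,-0.01292549],[-0.50842535,-0.24664274,-0.82502789],[0.73211765,0.38058093,-0.56494416]]),np.array([-0.32020991,0.35266053,0.81181068]))
C["top"]=(381.6267882596288,283.88598018182466,212.60687939585662,np.array([[0.01950649,-0.99912598,0.03697],[-0.99665238,-0.02236793,-0.07863659],[0.0793948,-0.03531231,-0.9962176]]),np.array([-0.10543739,0.54231641,0.95741634]))
def proj(n,X):
    f,cx,cy,R,t=C[n]; c=R@np.asarray(X,float)+t; return np.array([f*c[0]/c[2]+cx,f*c[1]/c[2]+cy])
def ray(n,p):
    f,cx,cy,R,t=C[n]; return -R.T@t, R.T@np.array([(p[0]-cx)/f,(p[1]-cy)/f,1])
def atz(n,p,z):
    o,d=ray(n,p); return o+d*(z-o[2])/d[2]
def tri(ps):
    return least_squares(lambda X:np.concatenate([proj(n,X)-p for n,p in ps.items()]),[.6,.1,.12])
def T(u,v,o=(150,115),s=4): return np.array([(u+.5)/s-.5+o[0],(v+.5)/s-.5+o[1]])
def S(u,v,o=(180,155),s=5): return T(u,v,o,s)
E
python3 - <<'E'
from h import *
L={"FL":(-.13,.16),"FR":(-.13,-.16),"BL":(.13,.16),"BR":(.13,-.16)}
obs=[("top","FL",T(41,472)),("top","FR",T(597,503)),("top","BL",T(75,33)),("top","BR",T(612,148)),
("scene","FL",S(50,222)),("scene","FR",S(515,370)),("scene","BL",S(285,45)),("scene","BR",S(670,185))]
for n,k,p in obs: print(n,k,p,atz(n,p,.12))
def X(b,k,z=.12):
    c,s=np.cos(b[2]),np.sin(b[2]);x,y=L[k] if isinstance(k,str) else k
    return [b[0]+c*x-s*y,b[1]+s*x+c*y,z]
use=[o for o in obs if o[1]!="BR"]
r=least_squares(lambda b:np.concatenate([proj(n,X(b,k))-p for n,k,p in use]),[.6,.1,0])
print(r.x,np.degrees(r.x[2]),r.fun.round(2))
b=r.x
for n in("top","scene"): print("BR pred",n,proj(n,X(b,"BR")))
print("mark",X(b,(-.07,-.02),.125),"hinge",X(b,(-.14,.12)))
for nm,ps in {"knobtop":{"top":T(374,142),"scene":S(464,88)},"pin":{"top":T(358,386),"scene":S(349,230)},
}.items():
    q=tri(ps);print(nm,q.x,q.fun.round(2))
for h in ((371,222),(367,269),(363,318)): print("hole",atz("top",T(*h),.128))
for h in ((433,160),(411,180),(386,200)): print("hole s",atz("scene",S(*h),.128))
print("knob t",atz("top",T(374,142),.164),"s",atz("scene",S(464,88),.164))
for h in ((334,347),(391,349),(327,427),(385,430)): print("slot",atz("top",T(*h),.13))
E
```

```text
top FL [159.875 232.625] [0.48461133 0.19119692 0.12      ]
top FR [298.875 240.375] [ 0.47326807 -0.12643962  0.12      ]
top BL [168.375 122.875] [0.74057836 0.18305255 0.12      ]
top BR [302.625 151.625] [ 0.68138604 -0.13185175  0.12      ]
scene FL [189.6 199. ] [0.48180835 0.18747721 0.12      ]
scene FR [282.6 228.6] [ 0.47198755 -0.12877936  0.12      ]
scene BL [236.6 163.6] [0.7371956  0.18267352 0.12      ]
scene BR [313.6 191.6] [ 0.68175911 -0.1295984   0.12      ]
[ 0.60772308  0.02762575 -0.03038496] -1.7409298279305805 [-0.17  0.86  0.82  0.17 -0.2  -0.82 -0.9  -0.45  0.01 -0.23  0.59 -0.69]
BR pred top [304.82323608 130.24530668]
BR pred scene [321.88265455 184.4410144 ]
mark [np.float64(0.5371477830230422), np.float64(0.009761600589958282), 0.125] hinge [np.float64(0.47143333365603013), np.float64(0.15182359812761928), 0.12]
knobtop [0.67070733 0.00484945 0.16106378] [-0.2   0.11  0.32 -0.03]
pin [0.53689344 0.01173623 0.13165909] [ 0.02 -0.01 -0.03  0.  ]
hole [0.63214389 0.00733455 0.128     ]
hole [0.6047493  0.00885871 0.128     ]
hole [0.57633872 0.01034229 0.128     ]
hole s [0.63331431 0.00878175 0.128     ]
hole s [0.60663619 0.00946224 0.128     ]
hole s [0.58001476 0.01174151 0.128     ]
knob t [0.67026249 0.00418174 0.164     ] s [0.66537994 0.00309198 0.164     ]
slot [0.55902475 0.02619851 0.13      ]
slot [ 0.55863939 -0.00626758  0.13      ]
slot [0.51323321 0.02879047 0.13      ]
slot [ 0.51223377 -0.00411612  0.13      ]
```

Box, knob and pin are located: pin ≈ (0.537, 0.011) and knob ≈ (0.669, 0.005). Next is a helper that turns a stay pose (flap angle, swivel, lift) into move rows.

```bash
cat >> h.py <<'E'
from scipy.spatial.transform import Rotation as Ro
B=np.array([0.6077,0.0276,-0.0304])
def bw(x,y): 
    c,s=np.cos(B[2]),np.sin(B[2]); return np.array([B[0]+c*x-s*y,B[1]+s*x+c*y])
def Oth(th): return bw(-.14-.14*np.sin(th),.12-.14*np.cos(th))
def toolR(yaw,a): return (Ro.from_euler("z",yaw)*Ro.from_euler("y",-a)).as_matrix()@np.diag([-1,1,-1.])
def stay2tcp(th,yaw,a,h,r=.215):
    O=np.append(Oth(th),.125); Rs=(Ro.from_euler("z",yaw)*Ro.from_euler("y",-a)).as_matrix()
    return O+Rs@np.array([r,0,h]), toolR(yaw,a)
def rel(p,R,s=None):
    if s is None:
        from workcell import status; s=status.observe()
    R0=s["tcp_rot"]; return np.r_[R0.T@(np.asarray(p)-s["ee_pos"])/.3, Ro.from_matrix(R0.T@R).as_rotvec()/np.pi]
def shot(n,name,c,s=4):
    from workcell import viewer
    a=viewer.snapshot(n)["image"][c[1]:c[3],c[0]:c[2],::-1]; cv2.imwrite("pics/"+name,cv2.resize(a,None,fx=s,fy=s,interpolation=cv2.INTER_CUBIC))
E
python3 - <<'E'
from h import *
print("pin t",atz("top",T(358,386),.1365),"s",atz("scene",S(349,230),.1365))
print(Oth(.1),np.hypot(*(Oth(.1)-[.669,.005])), Oth(.12))
np.set_printoptions(precision=4,suppress=True)
R=toolR(np.radians(-3.1),0)
print(rel([.669,.005,.215],R), rel([.669,.005,.133],R))
E
```

```text
pin t [0.53647744 0.01137819 0.1365    ] s [0.53056704 0.00757769 0.1365    ]
[0.45320782 0.0129885 ] 0.21593999596425267 [0.45043542 0.01338033]
[-2.0832 -1.2013  0.0246 -0.0005 -0.0001 -0.0967] [-2.0832 -1.2009  0.2979 -0.0005 -0.0001 -0.0967]
```

```bash
python3 -m handwheel '[-0.17,-0.1,0,0,0,-0.016,0.6, -0.34,-0.2,0,0,0,-0.032,0.6, -0.51,-0.3,0,0,0,-0.048,0.6, -0.68,-0.4,0,0,0,-0.064,0.6, -0.85,-0.49,0,0,0,-0.08,0.6, -1,-0.58,0,0,0,-0.0967,0.6, -1,-0.58,0,0,0,-0.0967,0.6]' 15
python3 - <<'E'
from h import *
np.set_printoptions(precision=4,suppress=True)
print(rel([.669,.005,.215],toolR(np.radians(-3.1),0)))
E
```

```text
t: 0.98
ee_pos: [0.4318, 0.2908, 0.2219]
tcp_rot: [[-0.998, 0.059, -0.001], [0.059, 0.998, -0.002], [0.0, -0.002, -1.0]]
contact_force: [-0.1, 0.5, 0.6]
opening: 0.0522
[-0.8449 -0.9046  0.0248 -0.0007 -0.0001 -0.0014]
```

```bash
python3 -m handwheel '[-0.14,-0.15,0,0,0,0,0.6, -0.28,-0.3,0,0,0,0,0.6, -0.42,-0.45,0,0,0,0,0.6, -0.56,-0.6,0,0,0,0,0.6, -0.7,-0.75,0,0,0,0,0.6, -0.8,-0.86,0.01,0,0,-0.001,0.6, -0.845,-0.905,0.025,0,0,-0.0014,0.6, -0.845,-0.905,0.025,0,0,-0.0014,0.6]'
python3 - <<'E'
from h import *
np.set_printoptions(precision=4,suppress=True)
print(rel([.669,.005,.134],toolR(np.radians(-3.1),0)))
shot("scene","s1.png",(150,100,350,250)); shot("top","t1.png",(150,100,350,250))
E
```

```text
t: 1.98
ee_pos: [0.6686, 0.0056, 0.2138]
tcp_rot: [[-0.998, 0.055, -0.003], [0.055, 0.998, -0.001], [0.002, -0.002, -1.0]]
contact_force: [-0.4, 0.1, 0.4]
opening: 0.0529
[-0.0022 -0.0014  0.266  -0.0005 -0.0008 -0.0002]
```

View pics/s1.png

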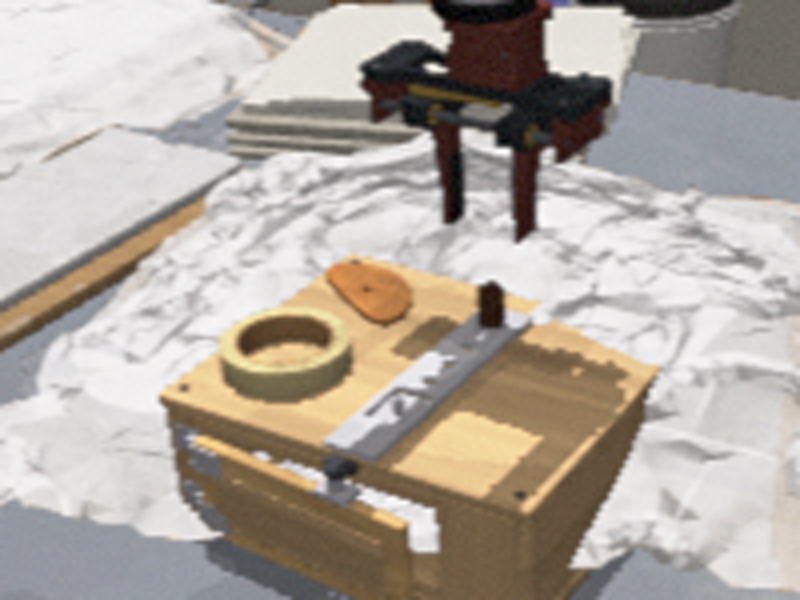

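View pics/t1.png

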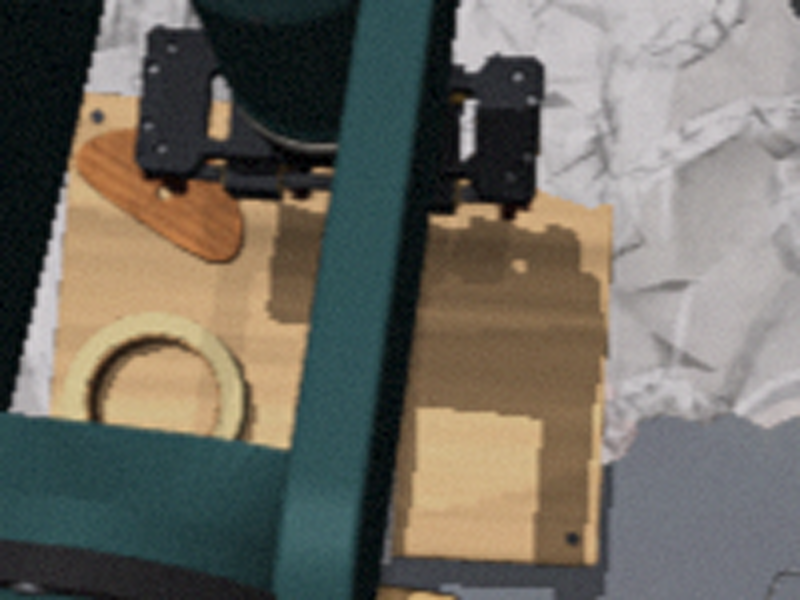

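In the scene view the fingertips are at (453,218) and (524,237), straddling and above the knob at (490,285). The top view is blocked by the arm.

```bash
python3 - <<'E'
from h import *
print(proj("scene",[.6686,.0056,.2138]),T(488.5,228,(150,100)))
print(proj("scene",[.669,.005,.164]),T(490,285,(150,100)))
E
python3 -m handwheel '[0,0,0.07,0,0,0,0.6, 0,0,0.14,0,0,0,0.6, -0.002,-0.001,0.2,0,0,0,0.6, -0.002,-0.001,0.24,0,0,0,0.6, -0.002,-0.001,0.266,0,0,0,0.6, -0.002,-0.001,0.266,0,0,0,0.6]'
python3 - <<'E'
from h import *
shot("scene","s2.png",(190,110,310,200),6)
E
```

```text
[271.77239094 157.06681587] [271.75  156.625]
[272.40197727 171.56458246] [272.125 170.875]
t: 2.82
ee_pos: [0.6679, 0.0065, 0.1344]
tcp_rot: [[-0.999, 0.053, -0.003], [0.053, 0.999, -0.001], [0.003, -0.001, -1.0]]
contact_force: [0.4, 0.2, -0.2]
opening: 0.0527
```

View pics/s2.png

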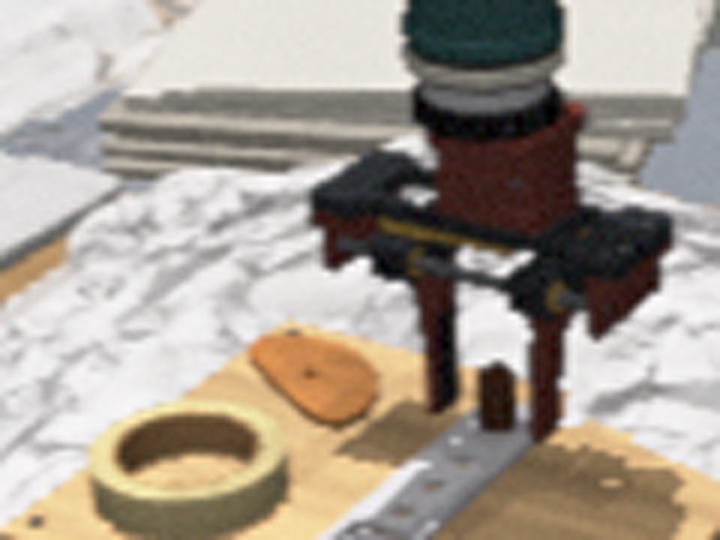

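The knob (496,398) sits between the fingers at (441,400) and (545,425), centred. I'll close on it gently.

```bash
python3 -m handwheel '[0,0,0,0,0,0,0.4, 0,0,0,0,0,0,0.25, 0,0,0,0,0,0,0.1, 0,0,0,0,0,0,0.1, 0,0,0,0,0,0,0.1]' 15
python3 - <<'E'
from h import *
np.set_printoptions(precision=4,suppress=True)
from workcell import status
s=status.observe(); print(s["ee_pos"],s["contact_force"],s["opening"])
p=s["ee_pos"]
# current stay state with h
from scipy.optimize import brentq
th=brentq(lambda t:np.hypot(*(Oth(t)-p[:2]))-.215,-.1,.5); d=p[:2]-Oth(th); yaw=np.arctan2(d[1],d[0])
print(th,yaw,np.degrees(yaw)); h=p[2]-.125
for a in (.07,.14,.21):
    print(a,rel(*stay2tcp(th,yaw,a,h)))
E
```

```text
t: 3.5
ee_pos: [0.6684, 0.0064, 0.135]
tcp_rot: [[-0.999, 0.053, -0.002], [0.053, 0.999, -0.001], [0.002, -0.001, -1.0]]
contact_force: [0.6, 0.3, -0.5]
opening: 0.0216
[0.6684 0.0064 0.135 ] [ 0.6127  0.2761 -0.5297] 0.021642949241797035
0.09780137259904438 -0.03060570271658107 -1.7535775946921737
0.07 [ 0.0042 -0.0002 -0.05   -0.0007 -0.0228 -0.0072]
0.14 [ 0.0118 -0.0004 -0.0997 -0.001  -0.0451 -0.0072]
0.21 [ 0.0229 -0.0007 -0.1486 -0.0012 -0.0674 -0.0071]
```

Gripped (21.6 mm ≈ knob). I'll lift along the arc while pitching with it.

```bash
python3 -m handwheel '[0.001,0,-0.0125,0,-0.0057,0,0.1, 0.002,0,-0.025,0,-0.0114,0,0.1, 0.004,0,-0.05,0,-0.0228,0,0.1, 0.008,0,-0.075,0,-0.034,0,0.1, 0.012,0,-0.1,0,-0.045,0,0.1, 0.017,0,-0.124,0,-0.056,0,0.1, 0.023,0,-0.149,0,-0.067,0,0.1, 0.023,0,-0.149,0,-0.067,0,0.1]'
python3 - <<'E'
from h import *
np.set_printoptions(precision=4,suppress=True)
shot("scene","s3.png",(170,100,330,220),5)
E
```

```text
t: 4.5
ee_pos: [0.6609, 0.0069, 0.1803]
tcp_rot: [[-0.977, 0.053, 0.208], [0.052, 0.999, -0.012], [-0.208, -0.001, -0.978]]
contact_force: [-1.3, 0.3, -2.2]
opening: 0.0218
```

View pics/s3.png

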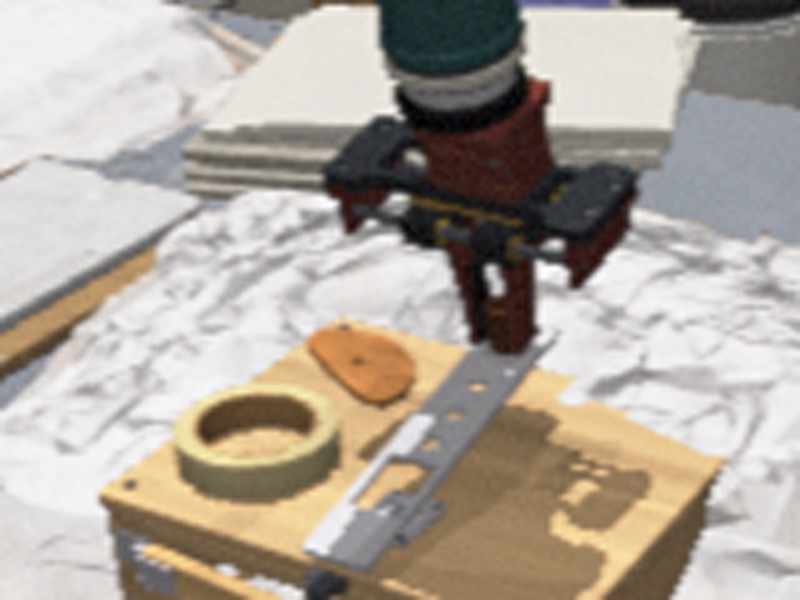

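Lifted: the slot and holes are visible and the pin is clear. Now the swing.

Run:
```python
from h import *
from scipy.optimize import brentq
np.set_printoptions(precision=3,suppress=True)
P=np.array([.5355,.0105]); h=.010
thf=brentq(lambda t:np.hypot(*(Oth(t)-P))-.15,.2,1); print(thf)
def yaw(t): d=P-Oth(t); return np.arctan2(d[1],d[0])
from workcell import status
s=status.observe()
for t in np.linspace(.098,thf,13):
    p,R=stay2tcp(t,yaw(t),.21,h); R=toolR(yaw(t)-.022,.21); print(round(t,3),p,rel(p,R,s))
print(proj("scene",[*P,.1365]),proj("scene",[*P,.125]))
```

```text
0.6055118109805077
0.098 [0.662 0.007 0.18 ] [-0.002 -0.     0.001 -0.001 -0.    -0.   ]
0.14 [0.656 0.006 0.18 ] [ 0.017 -0.004 -0.003  0.    -0.     0.002]
0.183 [0.65  0.005 0.18 ] [ 0.036 -0.008 -0.007  0.001 -0.     0.005]
0.225 [0.644 0.004 0.18 ] [ 0.055 -0.012 -0.011  0.001 -0.     0.009]
0.267 [0.638 0.003 0.18 ] [ 0.074 -0.016 -0.015  0.002 -0.     0.012]
0.309 [0.632 0.002 0.18 ] [ 0.093 -0.02  -0.019  0.003 -0.     0.016]
0.352 [0.626 0.002 0.18 ] [ 0.112 -0.024 -0.023  0.004 -0.     0.021]
0.394 [0.621 0.001 0.18 ] [ 0.131 -0.027 -0.026  0.005 -0.     0.025]
0.436 [0.615 0.    0.18 ] [ 0.149 -0.03  -0.03   0.006 -0.     0.03 ]
0.479 [ 0.609 -0.     0.18 ] [ 0.168 -0.032 -0.034  0.007 -0.     0.035]
0.521 [ 0.604 -0.     0.18 ] [ 0.186 -0.035 -0.038  0.008 -0.     0.04 ]
0.563 [ 0.598 -0.001  0.18 ] [ 0.204 -0.036 -0.042  0.009 -0.     0.045]
0.606 [ 0.593 -0.001  0.18 ] [ 0.222 -0.037 -0.046  0.01  -0.     0.05 ]
[249.401 199.531] [249.626 202.857]
```

```bash
python3 -m handwheel '[0.008,-0.002,-0.001,0,0,0,0.1, 0.017,-0.004,-0.003,0,0,0.002,0.1, 0.036,-0.008,-0.007,0.001,0,0.005,0.1, 0.055,-0.012,-0.011,0.001,0,0.009,0.1, 0.074,-0.016,-0.015,0.002,0,0.012,0.1, 0.093,-0.02,-0.019,0.003,0,0.016,0.1, 0.112,-0.024,-0.023,0.004,0,0.021,0.1, 0.112,-0.024,-0.023,0.004,0,0.021,0.1]'
python3 - <<'E'
from h import *
np.set_printoptions(precision=3,suppress=True)
shot("scene","s4.png",(170,110,330,230),5)
P=np.array([.5355,.0105]); h=.010
def yaw(t): d=P-Oth(t); return np.arctan2(d[1],d[0])
from workcell import status
s=status.observe()
for t in np.linspace(.352,.606,7):
    p,R=stay2tcp(t,yaw(t),.21,h); R=toolR(yaw(t)-.022,.21); print(round(t,3),p,rel(p,R,s))
E
```

```text
t: 5.55
ee_pos: [0.6253, 0.0016, 0.1794]
tcp_rot: [[-0.972, 0.12, 0.204], [0.118, 0.993, -0.025], [-0.206, -0.0, -0.979]]
contact_force: [-1.1, -1.0, -0.7]
opening: 0.0216
0.352 [0.626 0.002 0.18 ] [-0.003  0.     0.    -0.    -0.001 -0.   ]
0.394 [0.621 0.001 0.18 ] [ 0.016 -0.004 -0.004  0.001 -0.001  0.004]
0.437 [0.615 0.    0.18 ] [ 0.034 -0.009 -0.008  0.002 -0.001  0.009]
0.479 [ 0.609 -0.     0.18 ] [ 0.052 -0.012 -0.012  0.003 -0.001  0.014]
0.521 [ 0.604 -0.     0.18 ] [ 0.07  -0.016 -0.015  0.004 -0.001  0.019]
0.564 [ 0.598 -0.001  0.18 ] [ 0.088 -0.018 -0.019  0.005 -0.001  0.024]
0.606 [ 0.593 -0.001  0.18 ] [ 0.106 -0.021 -0.023  0.006 -0.001  0.029]
```

View pics/s4.png

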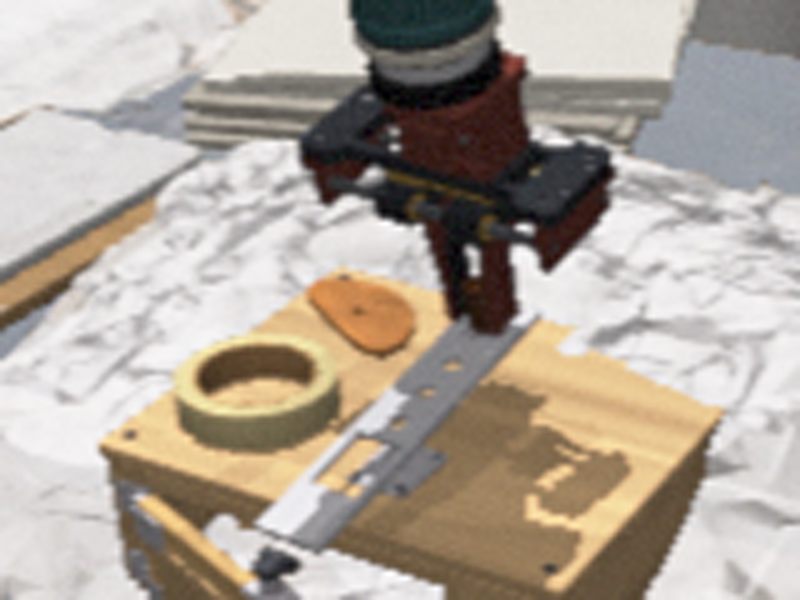

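The flap is swinging, with the slot around (360,460). The pin plate shows at (420,470) under the bar's right edge. I'll carry on.

```bash
python3 -m handwheel '[0.008,-0.002,-0.002,0,0,0.002,0.1, 0.016,-0.004,-0.004,0.001,0,0.004,0.1, 0.034,-0.009,-0.008,0.002,0,0.009,0.1, 0.052,-0.012,-0.012,0.003,0,0.014,0.1, 0.07,-0.016,-0.015,0.004,0,0.019,0.1, 0.088,-0.018,-0.019,0.005,0,0.024,0.1, 0.106,-0.021,-0.023,0.006,0,0.029,0.1, 0.106,-0.021,-0.023,0.006,0,0.029,0.1]'
python3 - <<'E'
from h import *
shot("scene","s5.png",(190,140,310,230),6)
shot("top","t5.png",(150,110,310,270),4)
E
```

```text
t: 6.6
ee_pos: [0.5915, -0.0005, 0.1794]
tcp_rot: [[-0.957, 0.212, 0.2], [0.208, 0.977, -0.043], [-0.205, 0.0, -0.979]]
contact_force: [-0.4, -0.1, -0.7]
opening: 0.0215
```

View pics/s5.png

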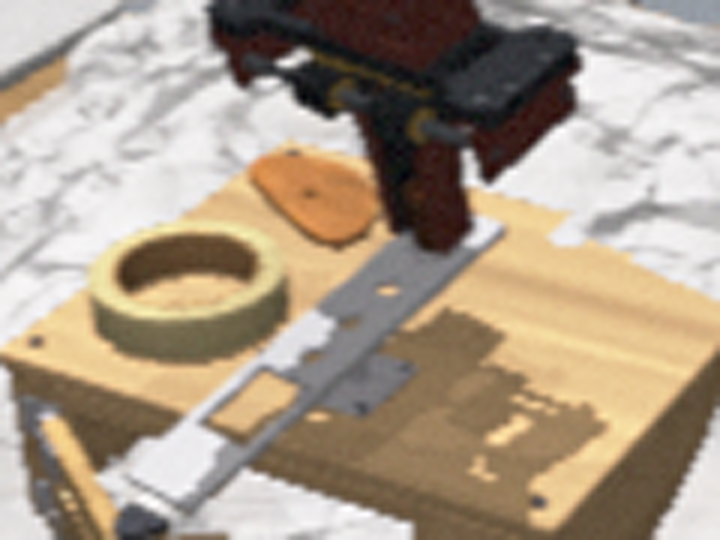

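View pics/t5.png

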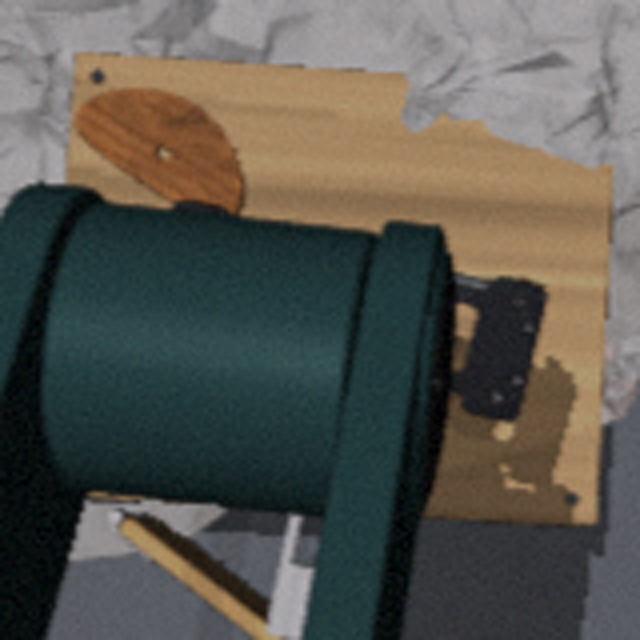

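The scene view shows the holes at (388,290), (348,325) and (315,357), with the pin plate at (370,385) under them. I'll refine the pin position from the initial pictures at higher zoom.

Run:
```python
import cv2, numpy as np
a=cv2.imread("pics/top0.png")[195:230,222:257]; a=cv2.resize(a,None,fx=11,fy=11,interpolation=cv2.INTER_CUBIC)
b=cv2.imread("pics/scene0.png")[182:217,232:267]; b=cv2.resize(b,None,fx=11,fy=11,interpolation=cv2.INTER_CUBIC)
cv2.imwrite("pics/pin0.png",np.hstack([a,b]))
```

```text
(no output)
```

View pics/pin0.png

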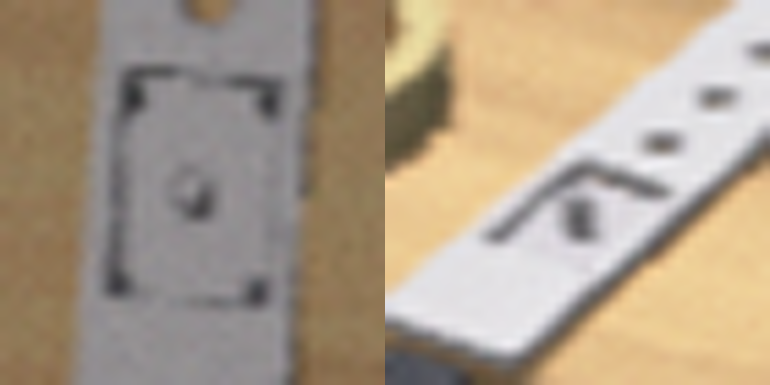

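Run:
```python
from h import *
np.set_printoptions(precision=4,suppress=True)
t=lambda u,v:np.array([222+(u+.5)/11-.5,195+(v+.5)/11-.5])
s=lambda u,v:np.array([232+(u-385+.5)/11-.5,182+(v+.5)/11-.5])
pt=atz("top",t(188,186),.1365)[:2]; ps=atz("scene",s(576,204),.1365)[:2]; pb=atz("scene",s(582,236),.125)[:2]
print(pt,ps,pb)
# top-view slot corners (inner bar edges) 
c=[atz("top",t(*q),.130)[:2] for q in((126,75),(283,82),(268,303),(110,292))]; print(np.mean(c,0))
ht=[atz("top",T(*q),.1275)[:2] for q in((371,222),(367,269),(363,318))]
kt=atz("top",T(374,142),.164)[:2]
hs=[atz("scene",s(*q),.1275)[:2] for q in((715,97),(660,143))]; print("holes s 150,122",hs); print("t",ht)
d=(ht[0]-ht[2]);d/=np.hypot(*d);print(np.degrees(np.arctan2(d[1],d[0])))
for nm,p,hm in(("top",pt,np.mean(ht,0)),("scene",ps,hs[0]),("sceneb",pb,hs[0])):
    yaw=np.radians(-2.8);dx=np.array([np.cos(yaw),np.sin(yaw)]);dy=np.array([-dx[1],dx[0]])
    print(nm,"r",150+1e3*(p-hm)@dx,"lat",1e3*(p-hm)@dy)
```

```text
[0.5357 0.0125] [0.5323 0.0102] [0.5346 0.0106]
[0.5359 0.0112]
holes s 150,122 [array([0.6082, 0.0113]), array([0.5806, 0.013 ])]
t [array([0.6322, 0.0074]), array([0.6048, 0.0089]), array([0.5764, 0.0104])]
-3.085101016346941
top r 81.12251652589825 lat 0.2093510554212177
scene r 74.2134275818907 lat -4.715872081964793
sceneb r 76.52606887189341 lat -4.2886858021676995
```

Differencing against the knob, both views agree the pin is at ≈ (0.535, 0.0136) in robot coordinates, and the stay origin's model y should shift by about +4 mm. I'll compute the corrected hover and lowering poses.

```bash
cat >> h.py <<'E'
B=B+np.array([0,.0045,0])
from scipy.optimize import brentq
def state(s,h=.010):
    p=s["ee_pos"]; a=np.arcsin(np.clip(-s["tcp_rot"][2,0],-1,1)); d=.215*np.cos(a)-h*np.sin(a)
    th=brentq(lambda t:np.hypot(*(Oth(t)-p[:2]))-d,-.1,1); v=p[:2]-Oth(th); y=np.arctan2(v[1],v[0])
    a2=np.arcsin((p[2]-.125-h*np.cos(a))/.215)
    return th,y,a,a2,Oth(th)+.15*np.array([np.cos(y),np.sin(y)])
def goal(P,h=.010):
    t=brentq(lambda t:np.hypot(*(Oth(t)-P))-.15,.2,1); v=P-Oth(t); return t,np.arctan2(v[1],v[0])
E
python3 - <<'E'
from h import *
np.set_printoptions(precision=4,suppress=True)
from workcell import status
s=status.observe(); th,y,a,a2,hole=state(s); print(th,np.degrees(y),a,a2,"hole if lowered",hole, "tool yaw",np.degrees(np.arctan2(-s["tcp_rot"][0,1],s["tcp_rot"][1,1])))
P=np.array([.535,.0136]); tg,yg=goal(P); print(tg,np.degrees(yg))
for al in (.2,.17,.14,.12,.1,.09,.07):
    p,R=stay2tcp(tg,yg,al,.010); print(al,p,rel(p,toolR(yg,al),s))
E
```

```text
0.605743872468534 -12.254119074030148 0.2062233447527156 0.20893681241279108 hole if lowered [0.5348 0.0118] tool yaw -12.222605937275718
0.6072127994270025 -11.61775728523341
0.2 [0.5925 0.0018 0.1775] [ 0.0008  0.008   0.0062 -0.0006  0.002  -0.0033]
0.17 [0.594  0.0015 0.1712] [ 0.0003  0.0081  0.0277 -0.0005  0.0115 -0.0033]
0.14 [0.5952 0.0012 0.1649] [ 0.0004  0.0081  0.0492 -0.0005  0.0211 -0.0033]
0.12 [0.596  0.0011 0.1607] [ 0.0008  0.0081  0.0636 -0.0004  0.0274 -0.0033]
0.1 [0.5966 0.0009 0.1564] [ 0.0015  0.0081  0.0779 -0.0004  0.0338 -0.0033]
0.09 [0.5969 0.0009 0.1543] [ 0.002   0.0081  0.0851 -0.0004  0.037  -0.0033]
0.07 [0.5975 0.0008 0.15  ] [ 0.0032  0.0082  0.0994 -0.0004  0.0434 -0.0033]
```

```bash
python3 -m handwheel '[0.001,0.004,0.006,0,0.002,-0.002,0.1, 0,0.008,0.028,0,0.0115,-0.0033,0.1, 0,0.008,0.049,0,0.021,-0.0033,0.1, 0.001,0.008,0.064,0,0.027,-0.0033,0.1, 0.0015,0.008,0.078,0,0.034,-0.0033,0.1, 0.0015,0.008,0.078,0,0.034,-0.0033,0.1]'
python3 - <<'E'
from h import *
np.set_printoptions(precision=4,suppress=True)
shot("scene","s6.png",(215,165,275,215),11)
from workcell import status
s=status.observe(); print(state(s))
print((proj("scene",[.535,.0136,.1365])+.5-[215,165])*11,(proj("scene",[.535,.0136,.125])+.5-[215,165])*11)
E
```

```text
t: 7.45
ee_pos: [0.5971, 0.0007, 0.1559]
tcp_rot: [[-0.975, 0.202, 0.096], [0.201, 0.979, -0.021], [-0.099, -0.001, -0.995]]
contact_force: [0.6, -0.3, -1.1]
opening: 0.0216
(0.6038940514617455, np.float64(-0.20235830462217672), np.float64(0.09947244884499616), np.float64(0.09896398643217548), array([0.5354, 0.0134]))
[372.8031 383.4988] [375.3478 420.0655]
```

View pics/s6.png

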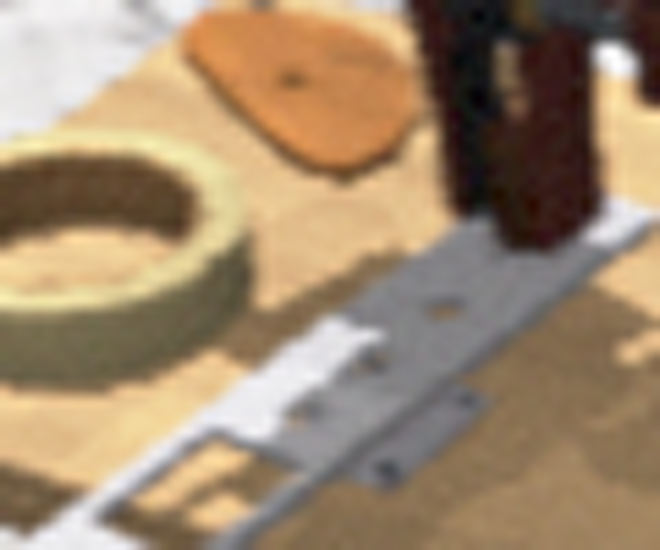

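The middle hole is at (370,362), straight over the predicted pin position (373,383 at pin-top height). I'll lower in small steps and watch the force.

```bash
python3 - <<'E'
from h import *
np.set_printoptions(precision=4,suppress=True)
from workcell import status
s=status.observe(); P=np.array([.535,.0136]); tg,yg=goal(P)
for al in (.08,.07,.06,.05,.04,.02,0):
    p,R=stay2tcp(tg,yg,al,.010); print(al,p,rel(p,toolR(yg,al),s))
E
python3 -m handwheel '[-0.0005,0,0.007,0,0.003,0,0.1, 0,0.0005,0.013,0,0.0065,0,0.1, 0.0005,0.0005,0.019,0,0.0095,0,0.1, 0.0005,0.0005,0.019,0,0.0095,0,0.1]' 10
```

```text
0.08 [0.5972 0.0008 0.1521] [ 0.0008  0.0004  0.0135 -0.0004  0.0062 -0.0001]
0.07 [0.5975 0.0008 0.15  ] [ 0.0007  0.0004  0.0206 -0.0004  0.0094 -0.0001]
0.06 [0.5977 0.0007 0.1479] [ 0.0006  0.0004  0.0278 -0.0004  0.0126 -0.0001]
0.05 [0.5979 0.0007 0.1457] [ 0.0006  0.0004  0.035  -0.0004  0.0157 -0.0001]
0.04 [0.5981 0.0006 0.1436] [ 0.0006  0.0004  0.0422 -0.0004  0.0189 -0.0001]
0.02 [0.5984 0.0006 0.1393] [ 0.001   0.0004  0.0565 -0.0004  0.0253 -0.0001]
0 [0.5987 0.0005 0.135 ] [ 0.0016  0.0005  0.0708 -0.0004  0.0317 -0.0001]
t: 8.0
ee_pos: [0.5977, 0.0007, 0.1504]
tcp_rot: [[-0.977, 0.202, 0.068], [0.201, 0.979, -0.015], [-0.07, -0.001, -0.998]]
contact_force: [1.1, -1.2, -1.4]
opening: 0.0218
```

```bash
python3 -m handwheel '[0,0,0.003,0,0.0015,0,0.1, 0,0,0.006,0,0.003,0,0.1, 0,0,0.006,0,0.003,0,0.1]' 
python3 -m handwheel '[0,0,0.003,0,0.0015,0,0.1, 0,0,0.006,0,0.003,0,0.1, 0,0,0.006,0,0.003,0,0.1]'
```

```text
t: 8.38
ee_pos: [0.5978, 0.0007, 0.1485]
tcp_rot: [[-0.978, 0.202, 0.058], [0.201, 0.979, -0.013], [-0.06, -0.001, -0.998]]
contact_force: [0.6, -0.9, -1.1]
opening: 0.0217
t: 8.75
ee_pos: [0.598, 0.0006, 0.1466]
tcp_rot: [[-0.978, 0.202, 0.049], [0.202, 0.979, -0.011], [-0.05, -0.001, -0.999]]
contact_force: [0.9, 0.9, -2.1]
opening: 0.0214
```

At lift 0.05 rad the bar's underside is ~4 mm below the pin top with no upward force, so the pin seems to be in the hole. Lowering on.

```bash
python3 -m handwheel '[0,0,0.004,0,0.002,0,0.1, 0,0,0.008,0,0.0035,0,0.1, 0,0,0.012,0,0.0055,0,0.1, 0,0,0.012,0,0.0055,0,0.1]' 
python3 -m handwheel '[0,0,0.004,0,0.002,0,0.1, 0,0,0.008,0,0.0035,0,0.1, 0,0,0.008,0,0.0035,0,0.1]'
python3 - <<'E'
from h import *
shot("scene","s7.png",(190,145,300,225),7)
E
```

```text
t: 9.25
ee_pos: [0.5982, 0.0006, 0.1429]
tcp_rot: [[-0.979, 0.202, 0.032], [0.202, 0.979, -0.008], [-0.033, -0.001, -0.999]]
contact_force: [0.5, -0.8, -1.5]
opening: 0.0215
t: 9.62
ee_pos: [0.5983, 0.0005, 0.1403]
tcp_rot: [[-0.979, 0.202, 0.021], [0.202, 0.979, -0.006], [-0.022, -0.001, -1.0]]
contact_force: [0.3, -0.9, -2.1]
opening: 0.0216
```

View pics/s7.png

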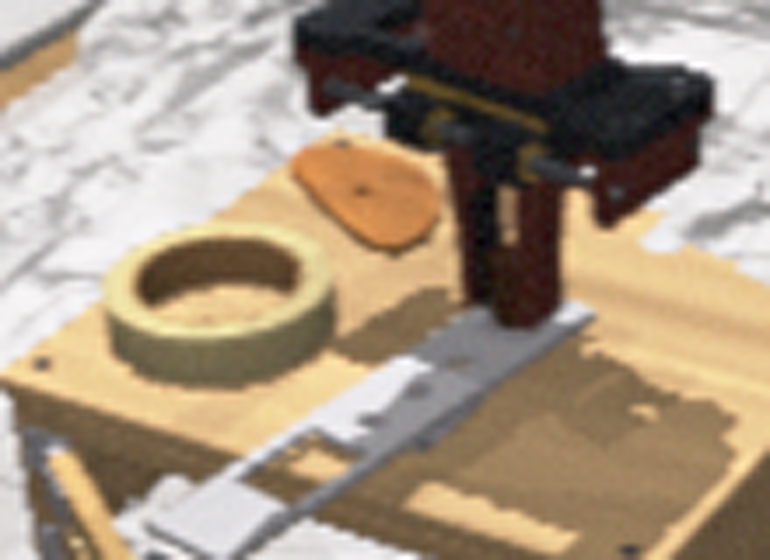

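The bar is nearly down and something light stands in the middle hole at (417,385). I'll lower the last few mm and open slowly.

```bash
python3 -m handwheel '[0,0,0.004,0,0.0015,0,0.1, 0,0,0.008,0,0.003,0,0.1, 0,0,0.012,0,0.005,0,0.1, 0,0,0.015,0,0.0065,0,0.1, 0,0,0.015,0,0.0065,0,0.1]' 
python3 -m handwheel '[0,0,0,0,0,0,0.28, 0,0,0,0,0,0,0.35, 0,0,0,0,0,0,0.5, 0,0,0,0,0,0,0.5]'
python3 - <<'E'
from h import *
shot("scene","s8.png",(190,145,300,225),7)
E
```

```text
t: 10.3
ee_pos: [0.5985, 0.0005, 0.1358]
tcp_rot: [[-0.979, 0.202, 0.001], [0.202, 0.979, -0.002], [-0.001, -0.001, -1.0]]
contact_force: [-0.2, -0.0, -0.1]
opening: 0.0215
t: 10.8
ee_pos: [0.5985, 0.0005, 0.1359]
tcp_rot: [[-0.979, 0.202, 0.001], [0.202, 0.979, -0.002], [-0.001, -0.001, -1.0]]
contact_force: [0.1, -0.4, -0.4]
opening: 0.0436
```

View pics/s8.png

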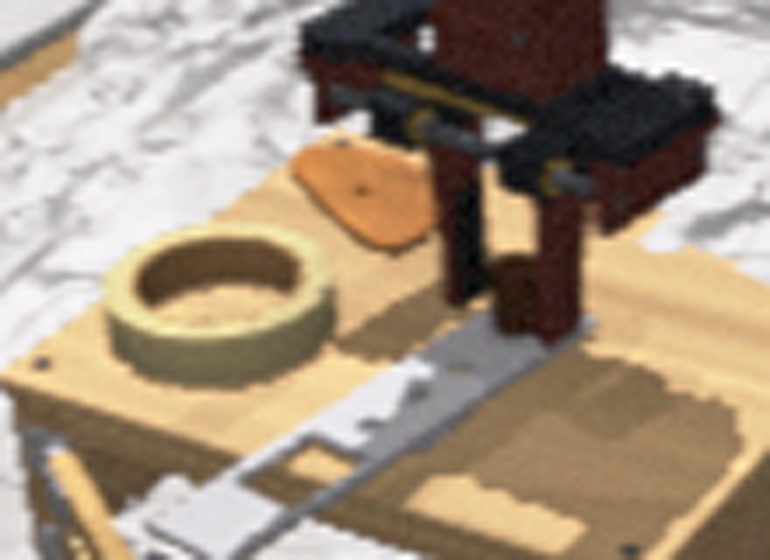

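The fingers are open round the knob (515,295) and the bar looks flat on the roof. I'll back straight up, then swing away for a clear view from above.

```bash
python3 -m handwheel '[0,0,-0.03,0,0,0,0.5, 0,0,-0.08,0,0,0,0.5, 0,0,-0.16,0,0,0,0.5, 0,0,-0.26,0,0,0,0.5, 0,0,-0.36,0,0,0,0.5, 0,0,-0.36,0,0,0,0.5]'
python3 -m handwheel '[0,0.15,-0.05,0,0,0,0.5, 0,0.3,-0.05,0,0,0,0.5, 0,0.45,-0.05,0,0,0,0.5, 0,0.6,-0.05,0,0,0,0.5, 0,0.75,-0.05,0,0,0,0.5, 0,0.9,-0.05,0,0,0,0.5, 0,1,-0.05,0,0,0,0.5, 0,1,-0.05,0,0,0,0.5]'
python3 - <<'E'
from h import *
shot("scene","s9.png",(190,145,300,225),7); shot("top","t9.png",(150,110,310,270),4)
E
```

```text
t: 11.6
ee_pos: [0.6006, 0.0004, 0.2476]
tcp_rot: [[-0.979, 0.202, 0.008], [0.202, 0.979, -0.002], [-0.008, -0.001, -1.0]]
contact_force: [0.5, -0.2, 0.4]
opening: 0.044
t: 12.6
ee_pos: [0.6604, 0.2963, 0.2609]
tcp_rot: [[-0.98, 0.199, 0.006], [0.199, 0.98, -0.002], [-0.006, -0.001, -1.0]]
contact_force: [0.0, -0.1, -0.6]
opening: 0.0437
```

View pics/s9.png

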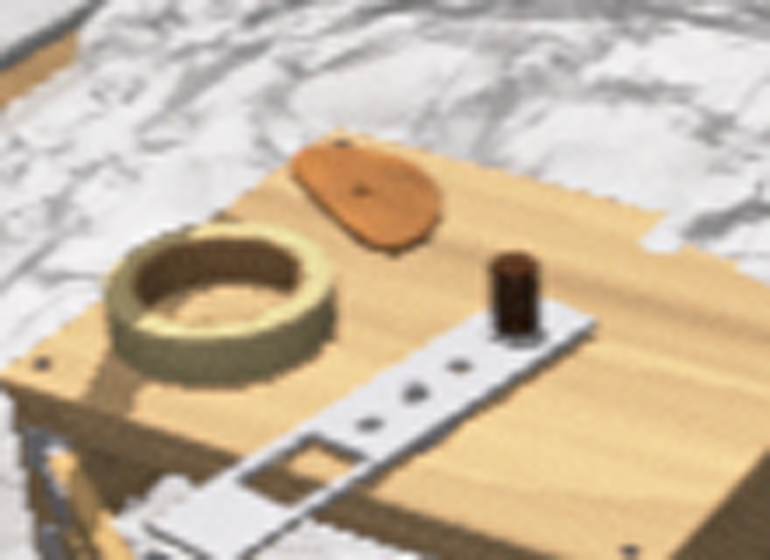

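View pics/t9.png

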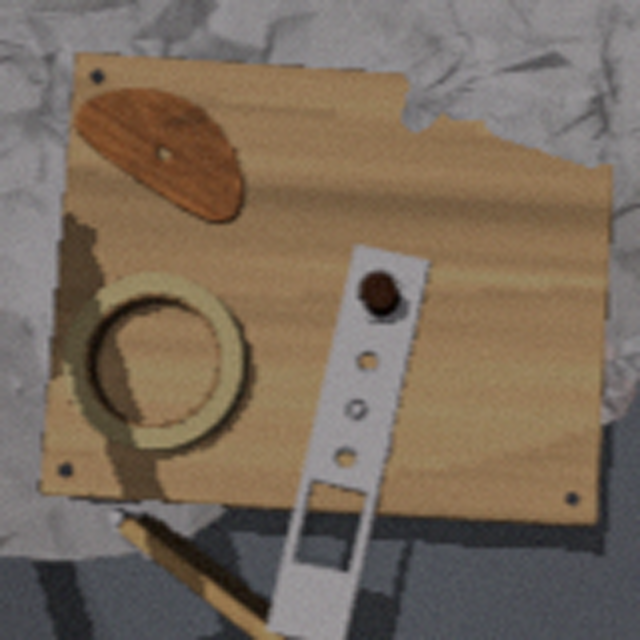

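The pin stands concentric in the middle hole at (357,409) in the top view. The outer holes at (368,361) and (345,457) show wood. The bar is flat, and the tape roll and rib haven't moved. Handing in.

```bash
python3 -c "
from workcell import env, status
print(status.observe()['t']); print(env.close_job())"
```

```text
12.7
the job is handed in; nothing more can be done
None
```

The middle hole of the stay is now over the pin, with the bar lying flat and let go. I handed the job in at about 12.7 s.

I gripped the knob, lifted the bar about 0.21 rad off the pin, swung the flap open to about 0.6 rad, and lowered in small steps. I then opened the gripper and backed the arm well away.

**Last checks:**
- **Pin and bar:** the top and scene pictures show the pin in the middle hole. The bar lies flat, as far as the pictures and the gripper height at release can show; I did not measure its tilt directly.
- **Bystanders:** the tape roll and rib show no movement. The final pictures did not cover the two tubs, but the arm never went near them.
- **Forces:** the wrist force readings stayed around 2 N throughout, so the pin should not have been pressed hard. I could not read the pin force itself.

**Disagreements:** the first pin positions from the two cameras differed by up to about 6 mm. My box model also put the stay's origin about 4 mm off in y. I corrected both by measuring relative to the knob where I had gripped it, and the pin went in on the first try.

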